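# Roll a measuring pin flat-up in its V-blocks and set the probe saddle on it

### The arm

A 6-joint arm with a two-finger parallel gripper is mounted at the origin on the work surface. World frame = base frame: x ahead of the robot, y to its left, z up, the work surface at z = 0. Lengths are in m, angles in rad, forces in N, time in s.
With the tool pointing down it reaches from about 0.35 to 0.775 m from the base axis. Payload 5.5 kg.
Tool frame: the origin (TCP) lies midway between the tips of the shut fingers; the grasp point (between the pads) lies grasp_offset behind it (grasp_offset is the distance from the TCP to the grasp point, in m); z points along the fingers, y is the line along which they close (so a half turn about z gives the same grasp; the last joint's range is limited). The gripper opens to 85 mm and grips with 20 to 120 N. Pads are 22 mm wide; open, the fingers measure 114 mm over their backs; the gripper's body (76 mm by 85 mm) begins 54 mm behind the grasp point. The pads swing forward as they close: fully open they stand 13 mm farther back than shut.
Start: joints at [-1.277, 0.313, 0.046, 1.304, 0, 1.431], TCP at [0.242, -0.522, 0.231] pointing down, gripper open.
Joint ranges: [-2.76, 2.76], [-0.86, 1.69], [-1.03, 1.26], [-2.2, 2.34], [-1.47, 1.5], [-3.14, 3.14]. Speed limits (rad/s): [2.57, 2.57, 3.14, 3.14, 3.14, 3.14].

### API

Orientations are given as a unit quaternion [w, x, y, z].
In Python, from workcell import * gives the robot as it stands.
- The arm moves only by the tool step_arm, never from a script. Its argument "deltas" is a list of rows, each a list of 7 numbers: the shift along the world's x, y, z in mm, then the turn, a rotation vector about the world's x, y, z in degrees, then the gripper's target within -1 to 1 (fully open at 1, half-way at 0, shut at -1). A call has 1 to 5 rows; each row shifts and turns the commanded pose from where the row before left it; what a row does not reach is not made up. A row lasts 1/10 s, in which the tool goes at most 50 mm and 8.59 degrees, less where a joint would pass 70% of its speed; a pose out of reach is approached as far as the arm can. A call is refused whole if a number of a shift passes 50 or a number of a turn 8.59, either way. A call with a gripper value outside its range is refused whole. The fingers move at their own pace and stop on an object; "newtons" is the grip in N (left out, the last holds). Time passes only in rows, so rows that do not move let the fingers close. It gives the time, the measured TCP pose, the force, the opening and the grip force at its end, in the units of the state.
- get_state(): the state, without advancing time (a new reading comes with each control period).
- read_camera(name): name is "scene" or "top" or "wrist"; returns a dict with "image" (480x640x3 uint8, red, green, blue), "z_map" (480x640 float32, m along the optical axis (not along the pixel's ray), 0 where there is no reading), "K" (3x3 intrinsics, pixels), "world_from_camera" (4x4, takes a point from camera to world coordinates). Camera axes: x right, y down, z forward; pixel columns grow to the right and rows downward; lengths in m; the calibration is good to about 2 mm. The wrist camera is an equidistant fisheye: a pixel r from the principal point sees the ray r / f radians off the axis. A picture is of the moment at which its call begins.
- hand_in(): hands the job in; it is judged then, once.
The state is a dict: "clock": time; "joint_pos": joint angles; "qvel": joint speeds; "tau": joint torques, N m; "tcp_pos": TCP position; "orientation": TCP orientation; "wrist_force": force on the tool from outside, world axes, zero at the start; "ft_torque": the same for the moment, N m; "finger_gap": finger opening in m; "grip_force": force on a finger pad.
Only numpy, scipy, OpenCV 4.12 (cv2) and the standard library are available. Lean on these libraries where they do the work, as an engineer would, in place of code of your own. Each camera call takes 0.05 s, during which the arm holds its last target. There are 200 camera calls.

### The job

Get the measuring pin ready for a reading: without lifting it out of its V-blocks, roll it until its milled flat faces straight up and let go of it, then lower the orange probe saddle over it, one leg down each side, and let go of it only once its pad rests flush on the flat. Do not push or knock over anything else on the table.

Things in the scene. Friction and masses are not known exactly. Their poses are not given: they have to be found in the camera images.
- pin: Dark steel pin, diameter 30, 210 long, 0.6 to 0.9 kg, lying level in the two V-blocks. Origin on its axis at mid-length. z: along the axis. x: square out of the bright milled flat, which is 52 long (z -26 to 26), 20 wide, 11 from the axis. White paint lines on both ends lie opposite the flat (-x side). Ends (|z| 68 to 105) stand out of the blocks, free to grip; a brass stub, 15 thick, adds 8 at +z.
- vblocks: The pair of bright steel V-blocks, bolted down. Origin: where the centre of the pin lies, 77 above the table. z: level, along the groove. x: up. y: level, across. Each block 30 long (|z| from 35 to 65), 60 wide, its top 5 below the pin's axis, 90 degree V, open 32 wide. The blocks slip against the pin (friction about 0.6); the pin stays as it is turned. No rotation stop.
- base: Steel base plate under the V-blocks, 150 x 250 x 12, fixed to the table. Origin on the table under its centre. x across the pin, y along the pin, z up. The pin lies over it, 65 above its top face.
- saddle: Probe saddle, about 0.2 kg, standing on its legs. Origin: centre of the pad face (underside of the bridge), 32 above the table now. z up; the pin is to run along x, either way round. Two legs at y = +-19 to +-27, 34 long in x, 32 down from the pad. Bridge 34 x 54 x 12. On it the orange housing to grip: 32 (x) by 30 (y), from 12 to 52 above the origin, brass socket 7 higher.
- tensioner: Bystander: upright steel stud, 26 thick, 150 tall, in a round dark nut 56 wide and 32 high, loose, by one end of the pin. Origin under its centre.
- nut: Bystander: big hex nut, 46 across flats, 24 high, loose, on the table by the other end of the pin. Origin under its centre.
- bolt: Bystander: bolt standing on its head (36 across flats, 15 high), shank 24 thick, 110 tall, loose, close beside the saddle (its +x, -x or +y side). Origin under its centre.
- paste: Bystander: red can with paper label, 48 wide, 105 tall, loose, close beside the saddle (its +x, -x or +y side). Origin under its centre.
- jacknut: Bystander: round dark nut with a crown of small bolts, 52 wide, 42 high, loose, close beside the saddle (its +x, -x or +y side). Origin under its centre.
- bush: Bystander: upright brass bush, 38 wide, 42 tall, loose. Origin under its centre.
- washers: Bystander: three flat washers in a pile, 44 wide, 12 high, loose. Origin under its centre.

How it is judged:
On the way, in this order (a step that is already met when the one before it is completed fails the run):
1. the pin lies in its V-blocks with its flat facing up, let go of (angle between pin's own x axis and vertical below 0.12 rad and x of pin in the frame of vblocks between -0.003 and 0.003 m and y of pin in the frame of vblocks between -0.003 and 0.003 m and z of pin in the frame of vblocks between -0.02 and 0.02 m and angle between the z axis of pin and the z axis of vblocks, either way round below 0.05 rad and linear speed of pin below 0.02 m/s and angular speed of pin below 0.2 rad/s and contact force between the fingers and pin below 0.05 N), for 0.3 s.
2. the saddle, still held, is set down on the pin's flat (not dropped) (angle between pin's own x axis and vertical below 0.12 rad and x of saddle in the frame of pin between 0.009 and 0.013 m and y of saddle in the frame of pin between -0.007 and 0.007 m and z of saddle in the frame of pin between -0.0105 and 0.0105 m and angle between the z axis of saddle and the x axis of pin, either way round below 0.12 rad and contact force between the fingers and saddle above 0.5 N), for 0.05 s.
At the end, for the whole second after the job is handed in: The pin rests in both V-blocks (centre within 3 mm of the groove's axis and 20 mm along it) with its flat within 7 degrees of straight up; the saddle straddles it, pad flush on the flat (2 mm, 4.5 degrees), within the flat's length (10 mm of its middle); both at rest and let go (angle between pin's own x axis and vertical below 0.12 rad and x of pin in the frame of vblocks between -0.003 and 0.003 m and y of pin in the frame of vblocks between -0.003 and 0.003 m and z of pin in the frame of vblocks between -0.02 and 0.02 m and angle between the z axis of pin and the z axis of vblocks, either way round below 0.05 rad and linear speed of each of pin, saddle below 0.02 m/s and angular speed of pin below 0.2 rad/s and x of saddle in the frame of pin between 0.009 and 0.013 m and y of saddle in the frame of pin between -0.007 and 0.007 m and z of saddle in the frame of pin between -0.0105 and 0.0105 m and angle between the z axis of saddle and the x axis of pin, either way round below 0.08 rad and angle between saddle's own z axis and vertical below 0.2 rad); the robot touches nothing.
It fails at once if the pin is lifted out of its V-blocks (more than 12 mm) (x of pin in the frame of vblocks above 0.012 m).
It fails at once if the stud or the hex nut by the pin is pushed 25 mm away or knocked over (distance of any of tensioner, nut from where it was at the start of the episode above 0.025 m or angle between any of tensioner, nut's own z axis and vertical above 0.35 rad).
It fails at once if the bolt, the can or the jackbolt nut by the saddle is pushed 25 mm away or knocked over (distance of any of bolt, paste, jacknut from where it was at the start of the episode above 0.025 m or angle between any of bolt, paste, jacknut's own z axis and vertical above 0.35 rad).
It fails at once if the bush or the washers is pushed 25 mm away or knocked over (distance of any of bush, washers from where it was at the start of the episode above 0.025 m or angle between any of bush, washers's own z axis and vertical above 0.35 rad).
It also fails if it takes over 72 s, if anything falls off the work surface, if the arm or the gripper's body presses on something with over 40 N, if the wrist force passes 120 N, or if a joint passes its speed limit or range.

## Working session

There is one attempt and no reset: what is moved stays moved. The work goes in short steps, Python scripts to look and compute and a tool call to move; the robot and the scene stay as the last step left them, time stands still between calls to the robot, and variables do not carry over. Pictures are saved under pics/ and viewed, at most 10 in all, crops included, and the job is handed in when it is done.

Besides the shell and the picture viewer there is one more tool, called after "Request:" by a JSON object that holds its "api" and its "payload". step_arm: Moves the arm, as the interface text tells. Its arguments: {"type":"object","properties":{"deltas":{"type":"array","items":{"type":"array","items":{"type":"number"}}},"newtons":{"type":"number"}},"required":["deltas"]}

```bash
ls; mkdir -p pics; cat > h.py <<'E'
import numpy as np, cv2
from workcell import *
def cam(n):
    c=read_camera(n); np.savez('last_%s.npz'%n,**c); return c
def ld(n): return dict(np.load('last_%s.npz'%n))
def cloud(c):
    z=c['z_map'];K=c['K'];v,u=np.mgrid[:480,:640]
    P=np.stack([(u-K[0,2])/K[0,0]*z,(v-K[1,2])/K[1,1]*z,z],-1)
    T=c['world_from_camera'];W=P@T[:3,:3].T+T[:3,3];W[z==0]=np.nan
    return W
def ray(c,u,v,h):
    K=c['K'];T=c['world_from_camera'];d=T[:3,:3]@np.array([(u-K[0,2])/K[0,0],(v-K[1,2])/K[1,1],1]);o=T[:3,3]
    return o+d*(h-o[2])/d[2]
def save(n,im): cv2.imwrite('pics/'+n+'.png',im[...,::-1])
E
python3 - <<'E'
from h import *
for n in ['top','scene']:
    c=cam(n); save(n+'0',c['image']); print(n,c['world_from_camera'].round(3).tolist(),c['K'].round(1).tolist())
s=get_state();print(s)
import workcell;print([x for x in dir(workcell) if x[0]!='_'])
E
```

```text
pics
top [[-0.012, -0.996, 0.084, 0.468], [-0.999, 0.01, -0.034, 0.018], [0.033, -0.084, -0.996, 1.112], [0.0, 0.0, 0.0, 1.0]] [[480.6, 0.0, 320.6], [0.0, 480.6, 240.8], [0.0, 0.0, 1.0]]
scene [[0.692, 0.466, -0.552, 1.133], [0.722, -0.445, 0.529, -0.545], [0.0, -0.765, -0.644, 0.713], [0.0, 0.0, 0.0, 1.0]] [[502.6, 0.0, 316.8], [0.0, 502.6, 237.6], [0.0, 0.0, 1.0]]
{'clock': 0.1, 'joint_pos': array([-1.27659510e+00,  3.13951872e-01,  4.51032797e-02,  1.30358443e+00,
        1.68176831e-05,  1.43121144e+00]), 'qvel': array([-0.00014111, -0.00220105,  0.00353903,  0.00046304,  0.00110069,
       -0.00092202]), 'tau': array([ 2.36574677e-03, -4.81726921e+01,  2.99242508e+01,  1.27460336e-02,
       -1.86603975e-04, -5.88465767e-06]), 'tcp_pos': array([ 0.24155206, -0.52131475,  0.23048728]), 'orientation': array([-8.16550457e-04,  9.76570440e-01,  2.15196436e-01, -5.48180527e-05]), 'wrist_force': array([-0.41151533,  0.09743908, -0.52699331]), 'ft_torque': array([ 0.04965543,  0.04978135, -0.01435223]), 'grip_force': 0.0, 'finger_gap': 0.08517197383236087}
['MotionError', 'get_state', 'grasp_offset', 'hand_in', 'read_camera']
```

View pics/top0.png

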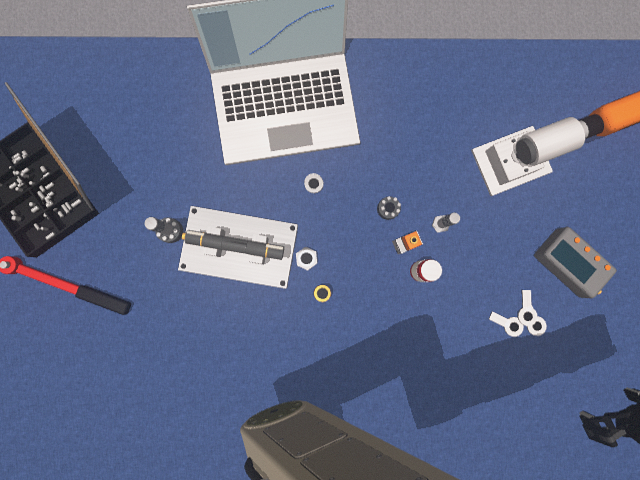

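View pics/scene0.png

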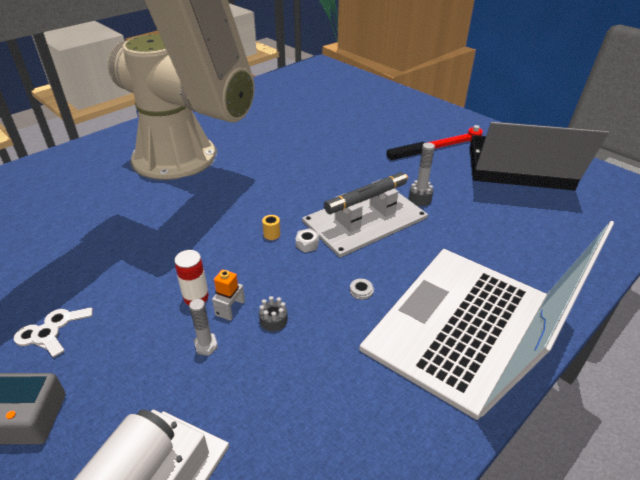

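```bash
python3 - <<'E'
from h import *
c=ld('top');W=cloud(c)
s=ld('scene');
a=cv2.resize(c['image'][200:295,135:335],(800,380),interpolation=cv2.INTER_CUBIC)
b=cv2.resize(s['image'][140:250,290:450],(800,550),interpolation=cv2.INTER_CUBIC)
save('pintop',a);save('pinscene',b)
Wst=cloud(s)
# pin: points with z 82..100 mm in area
for nm,X in (('top',W),('scene',Wst)):
    m=(X[...,2]>.080)&(X[...,2]<.1)&(X[...,0]>.35)&(X[...,0]<.6)&(X[...,1]>.05)&(X[...,1]<.36)
    n,l,st,ce=cv2.connectedComponentsWithStats(m.astype('uint8'))
    for i in range(1,n):
        if st[i,4]<60: continue
        p=X[l==i]; q=p[:,:2]; mu=q.mean(0);d=np.linalg.svd(q-mu,full_matrices=False)[2][0]
        t=(q-mu)@d; print(nm,i,len(p),mu,np.degrees(np.arctan2(d[1],d[0])),t.min(),t.max(),np.percentile(p[:,2],[50,95,99]), p.mean(0))
# all blobs above table
for nm,X in (('top',W),):
    m=(X[...,2]>.008)&(X[...,0]<.62)&(X[...,0]>.3)&(X[...,1]<.4)&(X[...,1]>-.35)
    n,l,st,ce=cv2.connectedComponentsWithStats(m.astype('uint8'))
    for i in range(1,n):
        if st[i,4]<60: continue
        p=X[l==i]; zt=np.percentile(p[:,2],97);t=p[p[:,2]>zt-.004]; print(nm,st[i],zt.round(3),np.median(t,0).round(3), ((t.min(0)+t.max(0))/2).round(3),(t.max(0)-t.min(0)).round(3))
E
```

```text
top 2 1359 [0.54915603 0.16888948] 79.54492307329352 -0.10638606932974784 0.11133018135902409 [0.09048655 0.09454115 0.09619274] [0.54915603 0.16888948 0.0897941 ]
scene 1 61 [0.59083213 0.31040927] 6.944687552682597 -0.012769678909360763 0.008418904585512645 [0.09028359 0.09924086 0.09956304] [0.59083213 0.31040927 0.09041187]
scene 3 818 [0.55427858 0.15649409] -100.55849182631813 -0.12057805252146546 0.10068684666712217 [0.08792001 0.09133038 0.09244215] [0.55427858 0.15649409 0.08709019]
top [380 213  18   6  77] 0.044 [ 0.617 -0.181  0.043] [ 0.617 -0.175  0.043] [0.005 0.02  0.005]
top [433 212  27  20 339] 0.113 [ 0.6   -0.3    0.111] [ 0.6   -0.3    0.112] [0.021 0.022 0.006]
top [ 144  216  154   72 7493] 0.101 [0.586 0.318 0.148] [0.572 0.23  0.126] [0.058 0.212 0.057]
top [393 230  30  24 406] 0.092 [ 0.556 -0.216  0.091] [ 0.552 -0.213  0.091] [0.022 0.023 0.006]
top [296 247  21  23 362] 0.029 [0.521 0.014 0.026] [0.521 0.014 0.028] [0.05  0.045 0.007]
top [410 259  32  23 586] 0.108 [ 0.489 -0.248  0.106] [ 0.489 -0.248  0.108] [0.042 0.044 0.008]
top [314 285  17  17 228] 0.046 [ 0.442 -0.02   0.044] [ 0.442 -0.02   0.045] [0.035 0.036 0.005]
```

View pics/pintop.png

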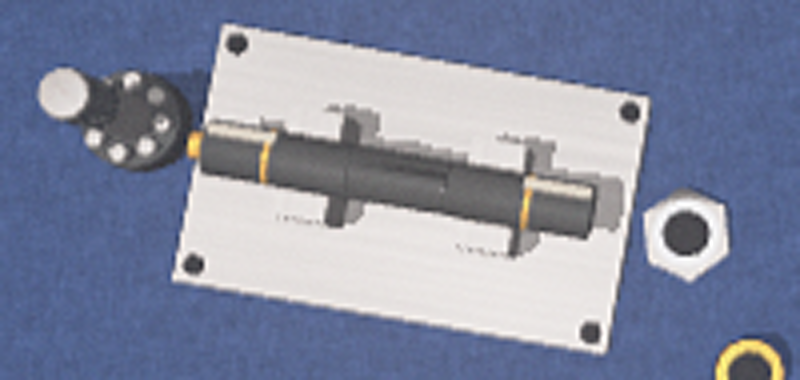

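View pics/pinscene.png

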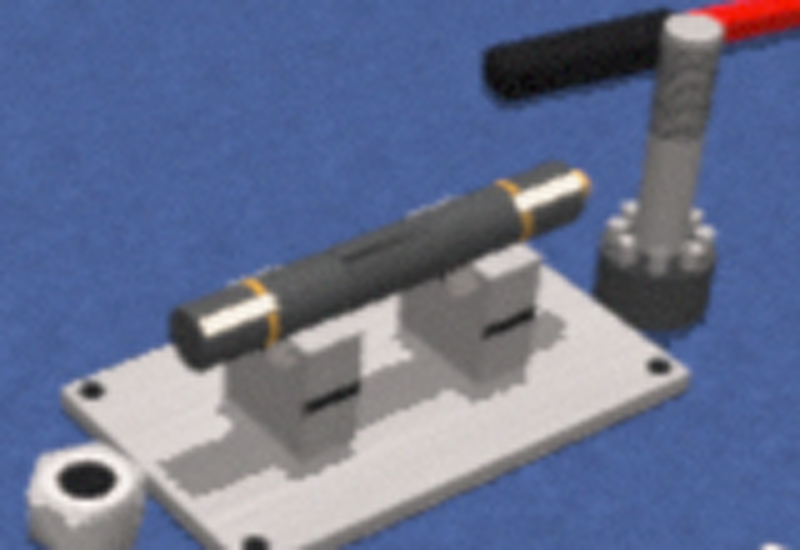

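```bash
python3 - <<'E'
from h import *
from scipy.optimize import least_squares
print('go',grasp_offset)
for nm in('top','scene'):
    c=ld(nm);X=cloud(c);im=c['image'].astype(int)
    mx=im.max(-1);mn=im.min(-1)
    a0=np.array([.549,.167]);th=np.radians(79.6)
    d=np.array([np.cos(th),np.sin(th)]);n=np.array([d[1],-d[0]])
    q=X[...,:2]-a0;t=q@d;o=q@n
    reg=(abs(t)<.1)&(abs(o)<.02)&(X[...,2]>.076)&(X[...,2]<.1)
    dark=reg&(abs(t)>.03)&(mx<120)
    P=X[dark]
    def f(p,R=.015):
        dd=np.array([np.cos(p[1]),np.sin(p[1])]);nn=np.array([dd[1],-dd[0]])
        oo=(P[:,:2]-a0)@nn-p[0];return np.hypot(oo,P[:,2]-p[2])-R
    r=least_squares(f,[0,th,.077],loss='soft_l1',f_scale=.001)
    print(nm,len(P),'off,ang,h',r.x[0],np.degrees(r.x[1]),r.x[2],'rms',np.sqrt(np.mean(r.fun**2)))
    dd=np.array([np.cos(r.x[1]),np.sin(r.x[1])]);nn=np.array([dd[1],-dd[0]])
    white=reg&(mn>140)&(abs(t)>.06)&(X[...,2]>.078)
    for s in(-1,1):
        w=white&(t*s>0);Q=X[w];oo=(Q[:,:2]-a0)@nn-r.x[0];zz=Q[:,2]-r.x[2]
        an=np.degrees(np.arctan2(zz,oo));print(' white',s,len(Q),np.percentile(an,[5,25,50,75,95]).round(1),'mean',oo.mean(),zz.mean(), 't',((Q[:,:2]-a0)@dd).min(),((Q[:,:2]-a0)@dd).max())
    # pin ends
    T=((X[reg|((abs(t)<.125)&(abs(o)<.016)&(X[...,2]>.08)&(X[...,2]<.1))][:,:2]-a0)@dd);print(' ends',T.min(),T.max())
    # brass rings
    hsv=cv2.cvtColor(c['image'],cv2.COLOR_RGB2HSV);br=(hsv[...,0]>12)&(hsv[...,0]<28)&(hsv[...,1]>120)&(abs(t)<.13)&(abs(o)<.02)&(X[...,2]>.07)
    tt=np.sort(t[br]);print(' brass t',np.unique((tt*1000).round(-0)).tolist())
    # base plate corners holes: plate top 12mm
    pl=(X[...,2]>.006)&(X[...,2]<.018)&(mn>130)&(abs(t)<.15)&(abs(o)<.1)
    cn=max(cv2.findContours(pl.astype('uint8'),0,2)[0],key=cv2.contourArea)
    h=cv2.convexHull(cn);bx=cv2.boxPoints(cv2.minAreaRect(h));ap=cv2.approxPolyDP(h,6,True)[:,0]
    C=np.array([ray(c,u,v,.012)[:2] for u,v in ap]);print(' plate',C.round(4).tolist(),C.mean(0),np.linalg.norm(C-np.roll(C,1,0),axis=1))
E
```

```text
go 0.0187
top 721 off,ang,h 0.00034117562294597804 79.55367947437692 0.07777396508239735 rms 0.001603916773673306
 white -1 50 [40.  48.7 57.1 62.5 68.9] mean 0.008902484320624474 0.013156386263932215 t -0.09990607417473898 -0.06681541774550583
 white 1 56 [15.3 44.1 53.2 62.4 66.9] mean 0.009372969564242536 0.011704806461455991 t 0.0671331834821494 0.09989523094872962
 ends -0.10449850046462018 0.11321593287916341
 brass t [-71.0, -70.0, -69.0, -68.0, 69.0, 70.0, 71.0, 72.0, 107.0, 109.0, 110.0, 111.0, 112.0, 113.0]
 plate [[0.6434, 0.2786], [0.5998, 0.0364], [0.4558, 0.0603], [0.4995, 0.3041]] [0.549641   0.16982191] [0.14608667 0.24610931 0.14596562 0.24769434]
scene 433 off,ang,h 0.0008595414667990607 79.80989269181116 0.07525579823600372 rms 0.001349654277113065
 white -1 53 [37.4 43.8 52.2 59.2 66.7] mean 0.009489945125384083 0.01212228947564238 t -0.09907086636233281 -0.06848131410288656
 white 1 50 [35.3 41.8 50.  57.8 65.3] mean 0.010139235606144648 0.012169213050829861 t 0.063253772099641 0.0998156351324416
 ends -0.110064524405206 0.11119734773259828
 brass t [-76.0, -75.0, -74.0, -73.0, -72.0, -71.0, -70.0, -68.0, -67.0, 67.0, 68.0, 69.0, 70.0]
 plate [[0.6466, 0.2714], [0.6051, 0.0342], [0.4638, 0.0533], [0.5474, 0.2885]] [0.56573399 0.16185139] [0.10064004 0.24077683 0.14254426 0.24964236]
```

Request:
{"api": "step_arm", "payload": {"deltas": [[20.9,43,0,0,0,3.93,0.3],[20.9,43,0,0,0,3.93,0.3],[20.9,43,0,0,0,3.93,0.3],[20.9,43,0,0,0,3.93,0.3],[20.9,43,0,0,0,3.93,0.3]]}}

```text
clock: 0.6
tcp_pos: [0.3464, -0.3049, 0.231]
orientation: [-0.0, 0.925, 0.38, 0.0]
wrist_force: [1.6, -1.0, -0.2]
finger_gap: 0.0554
grip_force: 0.0
```

Request:
{"api": "step_arm", "payload": {"deltas": [[20.9,43,0,0,0,3.93,0.3],[20.9,43,0,0,0,3.93,0.3],[20.9,43,0,0,0,3.93,0.3],[20.9,43,0,0,0,3.93,0.3],[20.9,43,0,0,0,3.93,0.3]]}}

```text
clock: 1.1
tcp_pos: [0.4509, -0.0898, 0.2312]
orientation: [-0.0, 0.847, 0.532, -0.0]
wrist_force: [1.2, -1.0, -0.2]
finger_gap: 0.0554
grip_force: 0.0
```

Request:
{"api": "step_arm", "payload": {"deltas": [[20.9,43,0,0,0,3.93,0.3],[20.9,43,0,0,0,3.93,0.3],[20.9,43,0,0,0,3.93,0.3],[20.9,43,0,0,0,3.93,0.3],[0,0,0,0,0,0,0.3]]}}

```text
clock: 1.6
tcp_pos: [0.5357, 0.085, 0.2304]
orientation: [-0.0, 0.764, 0.645, 0.001]
wrist_force: [0.1, -1.2, -0.2]
finger_gap: 0.0557
grip_force: 0.0
```

```bash
python3 - <<'E'
from h import *
from scipy.spatial.transform import Rotation as R
c=cam('wrist');save('w1',c['image']);print(c['K'].round(1).tolist(),c['world_from_camera'].round(4).tolist())
s=get_state();q=s['orientation'];print(s['clock'],s['tcp_pos'],R.from_quat(q[[1,2,3,0]]).as_matrix().round(3).tolist(),s['joint_pos'].round(3),s['finger_gap'])
E
```

```text
[[371.6, 0.0, 313.9], [0.0, 371.6, 244.4], [0.0, 0.0, 1.0]] [[0.9859, -0.1612, -0.0449, 0.5483], [-0.1673, -0.9482, -0.2699, 0.1538], [0.0009, 0.2736, -0.9618, 0.3725], [0.0, 0.0, 0.0, 1.0]]
1.65 [0.53457081 0.08284229 0.23035657] [[0.171, 0.985, -0.001], [0.985, -0.171, -0.0], [-0.0, -0.001, -1.0]] [ 0.005  0.248 -0.044  1.28  -0.     1.748] 0.05573518954235302
```

View pics/w1.png

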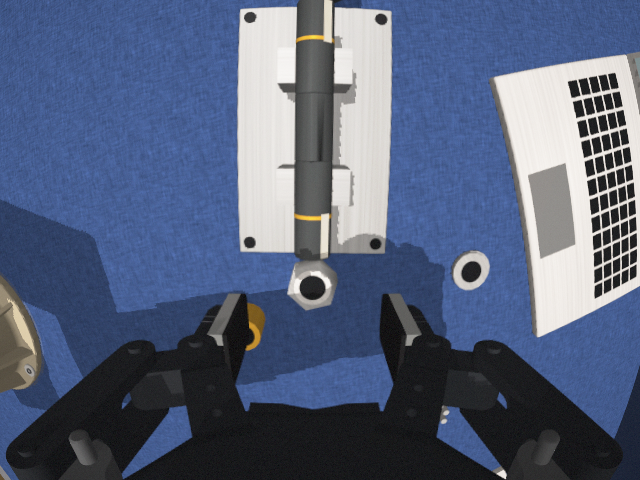

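```bash
cat >> h.py <<'E'
D2=np.array([np.cos(np.radians(79.7)),np.sin(np.radians(79.7)),0]);N2=np.array([D2[1],-D2[0],0])
def wray(c,u,v):
    K=c['K'];a=np.array([u-K[0,2],v-K[1,2]],float);r=np.hypot(*a);th=r/K[0,0]
    d=np.array([*(a/max(r,1e-9)*np.sin(th)),np.cos(th)]);T=c['world_from_camera'];return T[:3,3],T[:3,:3]@d
E
python3 - <<'E'
from h import *
c=ld('wrist');im=c['image'].astype(int)
for v in (225,232,240,250):
    print(v,[(u,*im[v,u]) for u in range(288,340,1) if abs(im[v,u]-im[v,u-1]).sum()>40])
A=np.array([.5497,.1675,.077])
def cs(u,v):
    o,d=wray(c,u,v);o=o-A;return np.array([o@N2,o[2]]),np.array([d@N2,d[2]]),o,d
for v in (60,120,232):
  print(v,[(u,(lambda o,d,O,Dd:(round(1e3*(o[0]-d[0]/d[1]*o[1]),1),round(1e3*float((O-Dd/d[1]*o[1])@D2),1)))(*cs(u,v))) for u in (295,300,310,320,330)])
E
```

```text
225 [(294, np.int64(133), np.int64(131), np.int64(130)), (295, np.int64(77), np.int64(77), np.int64(75)), (320, np.int64(113), np.int64(113), np.int64(109)), (321, np.int64(221), np.int64(212), np.int64(196)), (322, np.int64(234), np.int64(227), np.int64(214)), (328, np.int64(187), np.int64(180), np.int64(167)), (329, np.int64(93), np.int64(91), np.int64(87)), (330, np.int64(56), np.int64(55), np.int64(55)), (331, np.int64(124), np.int64(120), np.int64(118)), (332, np.int64(151), np.int64(149), np.int64(144)), (337, np.int64(215), np.int64(208), np.int64(206))]
232 [(294, np.int64(133), np.int64(131), np.int64(130)), (295, np.int64(74), np.int64(76), np.int64(75)), (320, np.int64(131), np.int64(129), np.int64(124)), (321, np.int64(221), np.int64(215), np.int64(197)), (328, np.int64(164), np.int64(156), np.int64(147)), (329, np.int64(82), np.int64(80), np.int64(77)), (331, np.int64(127), np.int64(124), np.int64(123)), (332, np.int64(152), np.int64(150), np.int64(147)), (338, np.int64(183), np.int64(181), np.int64(175)), (339, np.int64(213), np.int64(209), np.int64(204))]
240 [(294, np
[... 778 characters left out ...]
(54), np.int64(57), np.int64(54)), (330, np.int64(105), np.int64(103), np.int64(102)), (331, np.int64(137), np.int64(135), np.int64(131)), (332, np.int64(153), np.int64(150), np.int64(147))]
60 [(295, (np.float64(-14.2), 52.0)), (300, (np.float64(-10.3), 52.0)), (310, (np.float64(-2.5), 52.0)), (320, (np.float64(5.3), 52.1)), (330, (np.float64(13.1), 52.3))]
120 [(295, (np.float64(-13.7), 3.2)), (300, (np.float64(-9.7), 3.2)), (310, (np.float64(-1.9), 3.3)), (320, (np.float64(5.9), 3.4)), (330, (np.float64(13.7), 3.5))]
232 [(295, (np.float64(-13.3), -87.4)), (300, (np.float64(-9.2), -87.4)), (310, (np.float64(-1.0), -87.3)), (320, (np.float64(7.2), -87.2)), (330, (np.float64(15.4), -87.1))]
```

Request:
{"api": "step_arm", "payload": {"deltas": [[-8.5,1.4,0,-1.34,-7.38,0,0.3],[-8.5,1.4,0,-1.34,-7.38,0,0.3],[-8.5,1.4,0,-1.34,-7.38,0,0.3],[-8.5,1.4,0,-1.34,-7.38,0,0.3],[-8.5,1.4,0,-1.34,-7.38,0,0.3]]}}

```text
clock: 2.15
tcp_pos: [0.4908, 0.0858, 0.2317]
orientation: [0.249, 0.726, 0.606, 0.207]
wrist_force: [0.5, 0.7, 0.4]
finger_gap: 0.0558
grip_force: 0.0
```

Request:
{"api": "step_arm", "payload": {"deltas": [[-8.5,1.4,0,-1.34,-7.38,0,0.3],[-8.5,1.4,0,-1.34,-7.38,0,0.3],[-8.5,1.4,0,-1.34,-7.38,0,0.3],[0,0,-38,0,0,0,0.3],[0,0,0,0,0,0,0.3]]}}

```text
clock: 2.65
tcp_pos: [0.491, 0.1186, 0.2461]
orientation: [0.369, 0.682, 0.561, 0.288]
wrist_force: [-0.0, 0.5, 0.2]
finger_gap: 0.0553
grip_force: 0.0
```

```bash
cat >> h.py <<'E'
from scipy.spatial.transform import Rotation as R
G=np.array([.5347,.0818,.077])
def rep(phi=None,back=0.,G=G,off=.020):
    s=get_state();q=s['orientation'];M=R.from_quat(q[[1,2,3,0]]).as_matrix()
    print('t',s['clock'],'tcp',s['tcp_pos'].round(4),'j',s['joint_pos'].round(2),'F',s['wrist_force'].round(1),'gap',s['finger_gap'],'grip',s['grip_force'])
    zt=M[:,2];print('tilt',np.degrees(np.arctan2(-zt@N2,-zt[2])).round(2),'zt.d',(zt@D2).round(4),'y.d',(M[:,1]@D2).round(4))
    if phi is not None:
        f=np.radians(phi);z=-np.cos(f)*np.array([0,0,1])-np.sin(f)*N2
        Mg=np.stack([np.cross(-np.sign(1)*(np.cross(z,D2)),z),0*z,z],1)
        y=np.cross(D2,z);y=y*np.sign(y@M[:,1]);x=np.cross(y,z);Mt=np.stack([x,y,z],1)
        rv=R.from_matrix(Mt@M.T).as_rotvec(degrees=True)
        print('delta mm',(1e3*(G+(off-back)*z-s['tcp_pos'])).round(1),'rot',rv.round(2))
E
python3 -c "
from h import *
rep(-60,.1);rep(-60,0)"
```

```text
t 2.65 tcp [0.491  0.1186 0.2461] j [ 0.34 -0.33 -1.03 -0.03 -0.45  1.88] F [-0.   0.5  0.2] gap 0.05528890851782244 grip 0.0
tilt -55.79 zt.d -0.033 y.d 0.0032
delta mm [ -24.5  -24.4 -129.1] rot [ 0.39 -4.35  1.5 ]
t 2.65 tcp [0.491  0.1186 0.2461] j [ 0.34 -0.33 -1.03 -0.03 -0.45  1.88] F [-0.   0.5  0.2] gap 0.05528890851782244 grip 0.0
tilt -55.79 zt.d -0.033 y.d 0.0032
delta mm [  60.7  -39.9 -179.1] rot [ 0.39 -4.35  1.5 ]
```

Request:
{"api": "step_arm", "payload": {"deltas": [[0,-15,0,1.4,7.5,0,0.3],[0,-15,0,1.4,7.5,0,0.3],[0,0,0,0,0,0,0.3]]}}

```text
clock: 2.95
tcp_pos: [0.4935, 0.0866, 0.2503]
orientation: [0.28, 0.723, 0.594, 0.213]
wrist_force: [0.9, 0.1, 0.3]
finger_gap: 0.0555
grip_force: 0.0
```

```bash
python3 -c "
from h import *
rep(-40,.08);rep(-40,0)"
```

```text
t 2.95 tcp [0.4935 0.0866 0.2503] j [ 0.17 -0.31 -0.79  0.41 -0.26  1.84] F [0.9 0.1 0.3] gap 0.055518122661487736 grip 0.0
tilt -41.18 zt.d -0.0359 y.d -0.0028
delta mm [   3.2    2.1 -127.3] rot [1.64 0.9  1.46]
t 2.95 tcp [0.4935 0.0866 0.2503] j [ 0.17 -0.31 -0.79  0.41 -0.26  1.84] F [0.9 0.1 0.3] gap 0.055518122661487736 grip 0.0
tilt -41.18 zt.d -0.0359 y.d -0.0028
delta mm [  53.8   -7.1 -188.6] rot [1.64 0.9  1.46]
```

Request:
{"api": "step_arm", "payload": {"deltas": [[1,0.7,-43,0.55,0.3,0.5,0.3],[1,0.7,-42,0.55,0.3,0.5,0.3],[1.2,0.7,-42,0.54,0.3,0.46,0.3],[0,0,0,0,0,0,0.3],[0,0,0,0,0,0,0.3]]}}

```text
clock: 3.45
tcp_pos: [0.4954, 0.0914, 0.1205]
orientation: [0.262, 0.72, 0.604, 0.219]
wrist_force: [-0.3, 0.9, 0.2]
finger_gap: 0.0552
grip_force: 0.0
```

```bash
python3 -c "
from h import *
rep(-40,.0)"
```

```text
t 3.45 tcp [0.4954 0.0914 0.1205] j [ 0.14 -0.12 -1.03 -0.01 -0.2   1.82] F [-0.3  0.9  0.2] gap 0.05519770885941063 grip 0.0
tilt -39.99 zt.d 0.0021 y.d 0.004
delta mm [ 51.9 -11.9 -58.8] rot [ 0.05 -0.02 -0.25]
```

Request:
{"api": "step_arm", "payload": {"deltas": [[17.3,-4,-19.6,0,0,0,0.3],[17.3,-4,-19.6,0,0,0,0.3],[17.3,-3.9,-19.6,0,0,-0.2,0.3],[0,0,0,0,0,0,0.3],[0,0,0,0,0,0,0.3]]}}

```text
clock: 3.95
tcp_pos: [0.5463, 0.0804, 0.0623]
orientation: [0.261, 0.721, 0.603, 0.217]
wrist_force: [-0.2, 0.1, -0.2]
finger_gap: 0.0555
grip_force: 0.0
```

```bash
python3 - <<'E'
from h import *
rep(-40,.0)
c=cam('wrist');save('w2',c['image'][150:450,120:520].repeat(2,0).repeat(2,1))
E
```

```text
t 3.95 tcp [0.5463 0.0804 0.0623] j [ 0.1   0.1  -1.02 -0.23 -0.18  1.78] F [-0.2  0.1 -0.2] gap 0.055506860158732796 grip 0.0
tilt -39.75 zt.d -0.0004 y.d 0.0022
delta mm [ 1.  -0.9 -0.6] rot [ 0.05 -0.26 -0.08]
```

View pics/w2.png

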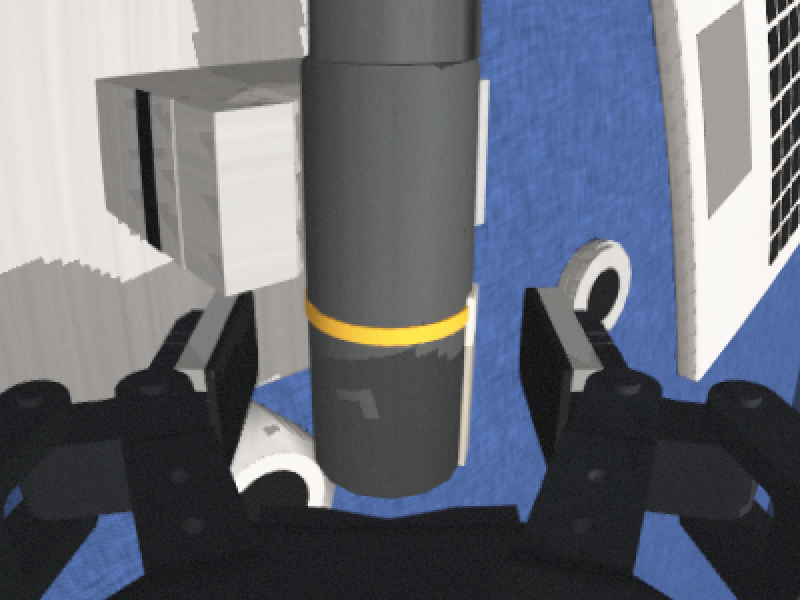

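Request:
{"api": "step_arm", "payload": {"deltas": [[1,-0.9,-0.6,0,0,0,0.0],[0,0,0,0,0,0,-0.2],[0,0,0,0,0,0,-1],[0,0,0,0,0,0,-1],[0,0,0,0,0,0,-1]], "newtons": 50}}

```text
clock: 4.5
tcp_pos: [0.5475, 0.0801, 0.0619]
orientation: [0.261, 0.721, 0.604, 0.218]
wrist_force: [-9.8, 1.2, 5.7]
finger_gap: 0.0288
grip_force: 48.4
```

```bash
python3 - <<'E'
from h import *
rep(-40,.0)
for p0,p1 in ((-40,-35),):
  pass
# per-row deltas for tilt steps of 7.5 from -40
z=lambda p:-np.cos(np.radians(p))*np.array([0,0,1])-np.sin(np.radians(p))*N2
for i in range(10):
    p=-40+7.5*i;print(p,(20*(z(p+7.5)-z(p))).round(2))
print((7.5*D2).round(2))
E
```

```text
t 4.5 tcp [0.5475 0.0801 0.0619] j [ 0.09  0.11 -1.02 -0.23 -0.17  1.78] F [-9.8  1.2  5.7] gap 0.028812102589945432 grip 48.37924003601074
tilt -39.76 zt.d 0.0009 y.d 0.0027
delta mm [-0.2 -0.6 -0.2] rot [ 0.02 -0.24 -0.15]
-40.0 [-2.08  0.38 -1.55]
-32.5 [-2.26  0.41 -1.26]
-25.0 [-2.4   0.44 -0.95]
-17.5 [-2.5   0.45 -0.62]
-10.0 [-2.56  0.46 -0.28]
-2.5 [-2.57  0.47  0.06]
5.0 [-2.54  0.46  0.4 ]
12.5 [-2.47  0.45  0.73]
20.0 [-2.36  0.43  1.05]
27.5 [-2.2   0.4   1.36]
[1.34 7.38 0.  ]
```

Request:
{"api": "step_arm", "payload": {"deltas": [[-2.1,0.4,-1.55,1.34,7.38,0,-1],[-2.3,0.4,-1.25,1.34,7.38,0,-1],[-2.4,0.45,-0.95,1.34,7.38,0,-1],[-2.5,0.45,-0.6,1.34,7.38,0,-1],[-2.55,0.45,-0.3,1.34,7.38,0,-1]]}}

```text
clock: 5.0
tcp_pos: [0.5396, 0.082, 0.0609]
orientation: [0.025, 0.766, 0.642, 0.021]
wrist_force: [-2.7, 1.1, 7.5]
finger_gap: 0.0286
grip_force: 50.8
```

Request:
{"api": "step_arm", "payload": {"deltas": [[-2.55,0.45,0.05,1.34,7.38,0,-1],[-2.55,0.45,0.4,1.34,7.38,0,-1],[-2.5,0.45,0.75,1.34,7.38,0,-1],[-2.35,0.4,1.05,1.34,7.38,0,-1],[0,0,0,0,0,0,-1]]}}

```text
clock: 5.5
tcp_pos: [0.5252, 0.0836, 0.0578]
orientation: [-0.181, 0.746, 0.623, -0.152]
wrist_force: [-11.6, 0.6, 1.4]
finger_gap: 0.0288
grip_force: 52.7
```

```bash
python3 - <<'E'
from h import *
rep(27.5,.0)
E
```

```text
t 5.5 tcp [0.5252 0.0836 0.0578] j [-0.03  0.73  0.17  1.48  0.07  1.7 ] F [-11.6   0.6   1.4] gap 0.028780152631882043 grip 52.68985390663147
tilt 27.32 zt.d -0.0008 y.d 0.0011
delta mm [ 0.4 -0.1  1.5] rot [ 0.04  0.18 -0.08]
```

Request:
{"api": "step_arm", "payload": {"deltas": [[0,0,0,0,0,0,-0.3],[0,0,0,0,0,0,0],[0,0,0,0,0,0,0.3],[0,0,0,0,0,0,0.3],[0,0,0,0,0,0,0.3]]}}

```text
clock: 6.0
tcp_pos: [0.5293, 0.0837, 0.0599]
orientation: [-0.174, 0.747, 0.625, -0.145]
wrist_force: [0.4, -0.2, -0.2]
finger_gap: 0.0554
grip_force: 0.0
```

Request:
{"api": "step_arm", "payload": {"deltas": [[7,-1.3,13,0,0,0,0.3],[10,-1.8,20,0,0,0,0.3],[10,-1.8,20,0,0,0,0.3],[0,0,30,-1.25,-6.9,0,0.3],[0,0,30,-1.25,-6.9,0,0.3]]}}

```text
clock: 6.5
tcp_pos: [0.557, 0.0782, 0.1692]
orientation: [-0.082, 0.763, 0.638, -0.069]
wrist_force: [0.5, -0.4, 1.1]
finger_gap: 0.0553
grip_force: 0.0
```

Request:
{"api": "step_arm", "payload": {"deltas": [[-4,1,0,-1.2,-6.7,0,0.3],[-4,1,0,-1.2,-6.7,0,0.3],[0,0,0,0,0,0,0.3],[0,0,0,0,0,0,0.3]]}}

```text
clock: 6.9
tcp_pos: [0.5469, 0.081, 0.1734]
orientation: [0.009, 0.767, 0.642, 0.008]
wrist_force: [1.4, 1.1, 0.5]
finger_gap: 0.0559
grip_force: 0.0
```

```bash
python3 - <<'E'
from h import *
rep(0,.0)
c=cam('wrist');im=c['image'];save('w3',im[0:300,200:440].repeat(2,0).repeat(2,1))
o=c['world_from_camera'][:3,3];print(o)
E
```

```text
t 6.9 tcp [0.5469 0.081  0.1734] j [ 0.    0.27 -0.15  1.12 -0.    1.75] F [1.4 1.1 0.5] gap 0.05592399047768458 grip 0.0
tilt -1.37 zt.d 0.0012 y.d 0.0029
delta mm [ -12.2    0.8 -116.4] rot [ 0.18  1.36 -0.17]
[0.55661165 0.15033535 0.31543928]
```

View pics/w3.png

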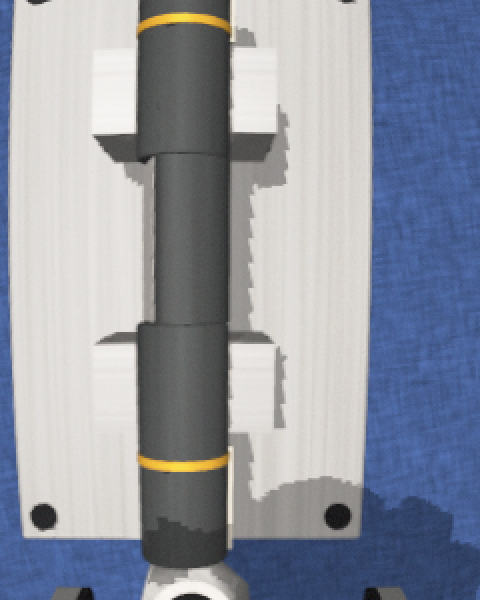

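```bash
python3 - <<'E'
from h import *
from scipy.optimize import brentq
c=ld('wrist');im=c['image'].astype(int)
for v in (100,120,140,190,230):
    g=im[v].mean(-1);print(v,[(u,int(g[u-1]),int(g[u])) for u in range(262,330) if abs(g[u]-g[u-1])>14])
A=np.array([.5503,.1674,.077])
def pl(u,v,h=0):
    o,d=wray(c,u,v);o=o-A;k=(h-o[2])/d[2];P=o+k*d;return 1e3*P@N2,1e3*P@D2
for v,u in((120,277.5),(120,314),(190,270),(190,315)):print(v,u,pl(u,v),pl(u,v,.012))
E
```

```text
100 [(271, 214, 181), (272, 181, 152), (277, 158, 98), (278, 98, 67), (314, 49, 74), (315, 74, 124), (316, 124, 146), (325, 147, 199), (326, 199, 214)]
120 [(271, 216, 179), (272, 179, 151), (277, 163, 109), (278, 109, 67), (314, 49, 77), (315, 77, 123), (316, 123, 148), (324, 148, 187), (325, 187, 213)]
140 [(271, 218, 189), (272, 189, 156), (277, 149, 100), (278, 100, 68), (314, 49, 89), (315, 89, 128), (316, 128, 149), (326, 160, 192), (327, 192, 212)]
190 [(267, 230, 214), (268, 214, 146), (269, 146, 73), (314, 62, 143), (315, 143, 201), (316, 201, 223)]
230 [(268, 221, 186), (269, 186, 144), (293, 104, 121), (314, 104, 183), (315, 183, 218), (316, 218, 200), (317, 200, 146), (327, 154, 203), (328, 203, 218)]
120 277.5 (np.float64(-7.8230237307983845), np.float64(-1.8468258527830645)) (np.float64(-6.963224567423468), np.float64(-2.542061489251581))
120 314 (np.float64(15.227842210544289), np.float64(-1.978412104431168)) (np.float64(14.927554009262689), np.float64(-2.6670253628819576))
190 270 (np.float64(-13.037008899498234), np.float64(-46.945943308480246)) (np.float64(-11.914804049104564), np.float64(-45.371463071772894))
190 315 (np.float64(16.042937588592995), np.float64(-47.09752726816665)) (np.float64(15.701627854694337), np.float64(-45.515418223206964))
```

Request:
{"api": "step_arm", "payload": {"deltas": [[-10,1.5,0,-1.15,-6.33,0,0.3],[-10,1.5,0,-1.15,-6.33,0,0.3],[-10,1.5,0,-1.15,-6.33,0,0.3],[-10,1.6,0,-1.15,-6.33,0,0.3],[-10,1.6,0,-1.15,-6.33,0,0.3]]}}

```text
clock: 7.45
tcp_pos: [0.5004, 0.0883, 0.1742]
orientation: [0.223, 0.734, 0.614, 0.187]
wrist_force: [-0.2, 0.2, 0.0]
finger_gap: 0.0555
grip_force: 0.0
```

Request:
{"api": "step_arm", "payload": {"deltas": [[0,0,-25,-1.15,-6.33,0,0.3],[0,0,-25,0,0,0,0.3],[0,0,0,0,0,0,0.3],[0,0,0,0,0,0,0.3]]}}

```text
clock: 7.85
tcp_pos: [0.501, 0.0885, 0.1268]
orientation: [0.256, 0.723, 0.605, 0.213]
wrist_force: [-0.6, 0.3, 0.3]
finger_gap: 0.0554
grip_force: 0.0
```

```bash
python3 - <<'E'
from h import *
rep(-40,.0)
E
```

```text
t 7.85 tcp [0.501  0.0885 0.1268] j [ 0.13 -0.12 -0.99  0.05 -0.19  1.81] F [-0.6  0.3  0.3] gap 0.05543485160405674 grip 0.0
tilt -38.86 zt.d 0.0005 y.d 0.0025
delta mm [ 46.4  -9.  -65.1] rot [-0.14 -1.13 -0.13]
```

Request:
{"api": "step_arm", "payload": {"deltas": [[9,-1.8,-18,-0.1,-1.1,-0.1,0.3],[12.5,-2.4,-16,0,0,0,0.3],[12.5,-2.4,-16,0,0,0,0.3],[12.4,-2.4,-15,0,0,0,0.3],[0,0,0,0,0,0,0.3]]}}

```text
clock: 8.35
tcp_pos: [0.5511, 0.0799, 0.0632]
orientation: [0.262, 0.722, 0.602, 0.218]
wrist_force: [-0.0, 0.4, 0.6]
finger_gap: 0.0553
grip_force: 0.0
```

Request:
{"api": "step_arm", "payload": {"deltas": [[0,0,0,0,0,0,0.0],[0,0,0,0,0,0,-0.2],[0,0,0,0,0,0,-1],[0,0,0,0,0,0,-1],[0,0,0,0,0,0,-1]]}}

```text
clock: 8.85
tcp_pos: [0.5465, 0.0807, 0.0629]
orientation: [0.261, 0.722, 0.603, 0.218]
wrist_force: [-6.7, 1.5, 3.6]
finger_gap: 0.0286
grip_force: 49.5
```

```bash
python3 - <<'E'
from h import *
rep(-40,.0)
E
```

```text
t 8.85 tcp [0.5465 0.0807 0.0629] j [ 0.1   0.1  -1.02 -0.23 -0.18  1.78] F [-6.7  1.5  3.6] gap 0.028604075133726425 grip 49.54980790615082
tilt -39.81 zt.d 0.0004 y.d 0.0006
delta mm [ 0.8 -1.2 -1.2] rot [-0.03 -0.19 -0.04]
```

Request:
{"api": "step_arm", "payload": {"deltas": [[-2.1,0.4,-1.55,1.34,7.38,0,-1],[-2.3,0.4,-1.25,1.34,7.38,0,-1],[-2.4,0.45,-0.95,1.34,7.38,0,-1],[-2.5,0.45,-0.6,1.34,7.38,0,-1],[-2.55,0.45,-0.3,1.34,7.38,0,-1]]}}

```text
clock: 9.35
tcp_pos: [0.5377, 0.0827, 0.0606]
orientation: [0.024, 0.767, 0.641, 0.02]
wrist_force: [-0.1, 0.7, -0.6]
finger_gap: 0.0286
grip_force: 49.8
```

Request:
{"api": "step_arm", "payload": {"deltas": [[-2.55,0.45,0.05,1.34,7.38,0,-1],[-2.55,0.45,0.4,1.34,7.38,0,-1],[-2.5,0.45,0.75,1.34,7.38,0,-1],[-2.35,0.4,1.05,1.34,7.38,0,-1],[-2.2,0.4,1.35,1.34,7.38,0,-1]]}}

```text
clock: 9.85
tcp_pos: [0.5253, 0.0847, 0.0629]
orientation: [-0.224, 0.734, 0.613, -0.187]
wrist_force: [-0.4, 0.8, 1.4]
finger_gap: 0.0283
grip_force: 50.2
```

Request:
{"api": "step_arm", "payload": {"deltas": [[0,0,0,0,0,0,-1],[0,0,0,0,0,0,-1]]}}

```text
clock: 10.05
tcp_pos: [0.5233, 0.0844, 0.0595]
orientation: [-0.225, 0.734, 0.612, -0.189]
wrist_force: [-4.9, 0.3, -2.8]
finger_gap: 0.0288
grip_force: 54.2
```

```bash
python3 - <<'E'
from h import *
rep(35,.0)
c=cam('wrist')
# flat normal from depth: use fisheye
K=c['K'];v,u=np.mgrid[:480,:640];a=u-K[0,2];b=v-K[1,2];r=np.hypot(a,b)+1e-9;th=r/K[0,0];k=np.tan(th)/r
z=c['z_map'];P=np.stack([a*k*z,b*k*z,z],-1);T=c['world_from_camera'];W=P@T[:3,:3].T+T[:3,3]
A=np.array([.5503,.1674,.077]);q=W-A;n=q@N2;t=q@D2;h=q[...,2]
m=(z>0)&(abs(t)<.02)&(abs(n)<.02)&(h>.0)&(h<.02)
for lo in np.arange(-16,16,2):
    s=m&(n*1e3>=lo)&(n*1e3<lo+2);print(lo,s.sum(),(1e3*np.median(h[s])).round(2) if s.any() else '')
E
```

```text
t 10.05 tcp [0.5233 0.0844 0.0595] j [-0.04  0.83  0.31  1.64  0.08  1.69] F [-4.9  0.3 -2.8] gap 0.028794603093516034 grip 54.20467257499695
tilt 34.22 zt.d -0.0015 y.d -0.0003
delta mm [ 0.2 -0.5  1.1] rot [ 0.22  0.75 -0.03]
-16 0 
-14 20 10.51
-12 382 10.98
-10 537 11.27
-8 581 11.44
-6 576 11.53
-4 614 11.7
-2 629 11.92
0 661 12.06
2 687 12.23
4 696 12.42
6 784 12.44
8 1198 11.75
10 1453 9.62
12 2007 5.92
14 670 2.48
```

Request:
{"api": "step_arm", "payload": {"deltas": [[-0.7,0.15,0.5,0.5,2.75,0,-1],[-0.7,0.1,0.5,0.5,2.75,0,-1],[0,0,0,0,0,0,-1],[0,0,0,0,0,0,-1]]}}

```text
clock: 10.5
tcp_pos: [0.5222, 0.0845, 0.0612]
orientation: [-0.259, 0.722, 0.603, -0.217]
wrist_force: [-3.9, -1.3, -2.8]
finger_gap: 0.0284
grip_force: 54.1
```

Request:
{"api": "step_arm", "payload": {"deltas": [[0,0,0,0,0,0,-0.3],[0,0,0,0,0,0,0],[0,0,0,0,0,0,0.3],[0,0,0,0,0,0,0.3],[0,0,0,0,0,0,0.3]]}}

```text
clock: 11.0
tcp_pos: [0.5232, 0.085, 0.0621]
orientation: [-0.259, 0.723, 0.604, -0.216]
wrist_force: [-0.3, -0.5, 0.6]
finger_gap: 0.0552
grip_force: 0.0
```

Request:
{"api": "step_arm", "payload": {"deltas": [[7.5,-1.3,9,0,0,0,0.3],[13,-2.3,16,0,0,0,0.3],[13,-2.3,16,0,0,0,0.3],[0,0,30,-1.25,-6.9,0,0.3],[0,0,30,-1.25,-6.9,0,0.3]]}}

```text
clock: 11.5
tcp_pos: [0.5569, 0.0785, 0.1553]
orientation: [-0.172, 0.748, 0.624, -0.144]
wrist_force: [0.5, 0.8, 2.9]
finger_gap: 0.0555
grip_force: 0.0
```

Request:
{"api": "step_arm", "payload": {"deltas": [[-10,2,0,-1.2,-6.7,0,0.3],[-10,2,0,-1.2,-6.7,0,0.3],[-10,2,0,-1.2,-6.7,0,0.3],[-10,2,0,-1.1,-5.9,0,0.3],[0,0,0,0,0,0,0.3]]}}

```text
clock: 12.0
tcp_pos: [0.509, 0.088, 0.1622]
orientation: [0.006, 0.767, 0.642, 0.004]
wrist_force: [-0.1, -0.5, 1.3]
finger_gap: 0.0553
grip_force: 0.0
```

```bash
cat > flat.py <<'E'
from h import *
rep(0,.0)
c=cam('wrist')
K=c['K'];v,u=np.mgrid[:480,:640];a=u-K[0,2];b=v-K[1,2];r=np.hypot(a,b)+1e-9;th=r/K[0,0];k=np.tan(th)/r
z=c['z_map'];P=np.stack([a*k*z,b*k*z,z],-1);T=c['world_from_camera'];W=P@T[:3,:3].T+T[:3,3]
A=np.array([.5503,.1674,.077]);q=W-A;n=q@N2;t=q@D2;h=q[...,2]
print('cam n',(T[:3,3]-A)@N2)
for nm,tr in(('flat',abs(t)<.02),('round',(abs(t)>.03)&(abs(t)<.06)),('basez',None)):
    if nm=='basez':
        for s in(-1,1):
            m=(z>0)&(abs(t)<.03)&(n*s>.04)&(n*s<.06)&(h<-.04);print('plate',s,np.median(W[m][:,2]));continue
    m=(z>0)&tr&(abs(n)<.02)&(h>.0)&(h<.02)
    print(nm,[(int(lo),int((m&(n*1e3>=lo)&(n*1e3<lo+2)).sum()),float((1e3*np.median(h[m&(n*1e3>=lo)&(n*1e3<lo+2)])).round(2))) for lo in np.arange(-16,18,2) if (m&(n*1e3>=lo)&(n*1e3<lo+2)).sum()>20])
m=(z>0)&(abs(t)<.02)&(abs(n)<.007)&(h>0)&(h<.02)
pf=np.linalg.lstsq(np.c_[n[m],t[m],np.ones(m.sum())],h[m],rcond=None)[0];print('slopes deg n,t',np.degrees(pf[:2]),pf[2])
im=c['image'].astype(int)
save('w%d'%int(get_state()['clock']*10),im.astype('uint8')[0:300,200:440].repeat(2,0).repeat(2,1))
for v0 in (90,120,140,190,200):
    g=im[v0].mean(-1);print(v0,[(x,int(g[x-1]),int(g[x])) for x in range(250,345) if abs(g[x]-g[x-1])>14])
E
python3 flat.py; ls pics
```

```text
t 12.0 tcp [0.509  0.088  0.1622] j [ 0.02  0.22 -0.25  1.09 -0.    1.77] F [-0.1 -0.5  1.3] gap 0.0553495599029607 grip 0.0
tilt -0.8 zt.d -0.0005 y.d 0.003
delta mm [  25.7   -6.2 -105.2] rot [ 0.18  0.78 -0.17]
cam n -0.02789441443853052
flat [(-16, 53, 2.16), (-14, 260, 5.88), (-12, 267, 9.23), (-10, 235, 10.93), (-8, 241, 10.87), (-6, 230, 10.92), (-4, 243, 10.79), (-2, 223, 10.91), (0, 245, 10.79), (2, 217, 10.74), (4, 238, 10.69), (6, 223, 10.68), (8, 233, 10.75), (10, 185, 9.92), (12, 155, 7.78), (14, 53, 4.65)]
round [(-16, 76, 3.52), (-14, 349, 5.37), (-12, 374, 8.96), (-10, 367, 10.82), (-8, 359, 12.22), (-6, 348, 13.33), (-4, 365, 13.78), (-2, 323, 14.17), (0, 350, 14.32), (2, 326, 13.9), (4, 313, 13.47), (6, 311, 12.81), (8, 282, 11.37), (10, 272, 9.87), (12, 190, 7.39), (14, 92, 3.85)]
plate -1 0.011381975911790465
plate 1 0.011410489859881578
pinscene.png
pintop.png
scene0.png
top0.png
w1.png
w2.png
w3.pngTraceback (most recent call last):
  File "flat.py", line 12, in <module>
    m=(z>0)&tr&(abs(n)<.02)&(h>.0)&(h<.02)
      ~~~~~^~~
TypeError: unsupported operand type(s) for &: 'bool' and 'NoneType'
```

Request:
{"api": "step_arm", "payload": {"deltas": [[0,0,45,0,0,0,0.3],[0,-30,30,0,0,0,0.3],[8,-45,0,0,0,0,0.3],[8,-45,0,0,0,0,0.3],[8,-45,0,0,0,0,0.3]]}}

```text
clock: 12.55
tcp_pos: [0.5424, -0.0803, 0.239]
orientation: [0.007, 0.767, 0.641, 0.006]
wrist_force: [0.7, 0.2, 0.1]
finger_gap: 0.0558
grip_force: 0.0
```

Request:
{"api": "step_arm", "payload": {"deltas": [[8,-45,0,0,0,0,0.3],[8,-45,0,0,0,0,0.3],[4,-47,0,0,0,0,0.3],[0,0,0,0,0,0,0.3],[0,0,0,0,0,0,0.3]]}}

```text
clock: 13.05
tcp_pos: [0.5611, -0.2172, 0.2374]
orientation: [0.006, 0.768, 0.64, 0.006]
wrist_force: [0.9, 0.2, 0.1]
finger_gap: 0.0554
grip_force: 0.0
```

```bash
python3 - <<'E'
from h import *
# flat ends from last wrist view
c=ld('wrist')
def wcloud(c):
    K=c['K'];v,u=np.mgrid[:480,:640];a=u-K[0,2];b=v-K[1,2];r=np.hypot(a,b)+1e-9;th=r/K[0,0];k=np.tan(th)/r
    z=c['z_map'];P=np.stack([a*k*z,b*k*z,z],-1);T=c['world_from_camera'];W=P@T[:3,:3].T+T[:3,3];W[z==0]=np.nan;return W
A=np.array([.5503,.1674,.077]);q=wcloud(c)-A;n=q@N2;t=q@D2;h=q[...,2]
m=(abs(n)<.004)&(abs(t)<.07)&(h>.005)&(h<.02)
lowt=np.sort(t[m&(h<.0125)]);print('flat t',np.percentile(lowt,[1,99]),lowt.min(),lowt.max())
rep()
c=cam('wrist');save('w4',c['image']);W=wcloud(c)
hsv=cv2.cvtColor(c['image'],cv2.COLOR_RGB2HSV)
o=(hsv[...,0]<18)&(hsv[...,1]>150)&(hsv[...,2]>90)&(W[...,2]>.06)&(abs(W[...,0]-.553)<.05)&(abs(W[...,1]+.214)<.05)
top=o&(W[...,2]>.078);P=W[top];print(len(P),np.median(P[:,2]))
p=(P[:,:2]*1e4).astype('float32');r=cv2.minAreaRect(p);print('housing',r,P[:,:2].mean(0))
g=(W[...,2]>.036)&(W[...,2]<.052)&(abs(W[...,0]-.553)<.045)&(abs(W[...,1]+.214)<.045)
p=(W[g][:,:2]*1e4).astype('float32');print('bridge',cv2.minAreaRect(p),len(p))
E
```

```text
flat t [-0.03556282  0.04853975] -0.06918323962038112 0.0667877710242331
t 13.05 tcp [ 0.5611 -0.2172  0.2374] j [-0.51  0.35  0.11  1.32  0.01  1.25] F [0.9 0.2 0.1] gap 0.055410829516358964 grip 0.0
tilt -0.94 zt.d 0.0007 y.d -0.002
547 0.08398128245153941
housing ((5370.169921875, -2291.766845703125), (784.9362182617188, 313.80462646484375), 29.417879104614258) [ 0.52839813 -0.23406659]
bridge ((5394.07177734375, -2258.193603515625), (716.482177734375, 551.568115234375), 21.915454864501953) 874
```

View pics/w4.png

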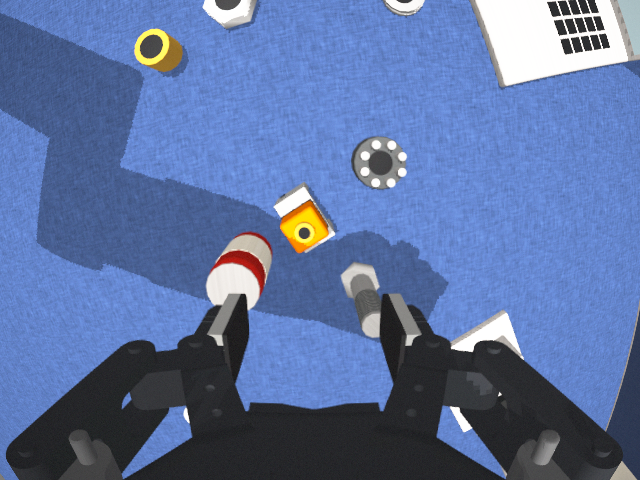

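```bash
python3 - <<'E'
from h import *
c=ld('wrist')
K=c['K'];v,u=np.mgrid[:480,:640];a=u-K[0,2];b=v-K[1,2];r=np.hypot(a,b)+1e-9;th=r/K[0,0];k=np.tan(th)/r
z=c['z_map'];P=np.stack([a*k*z,b*k*z,z],-1);T=c['world_from_camera'];W=P@T[:3,:3].T+T[:3,3]
roi=(u>265)&(u<345)&(v>175)&(v<260)
top=roi&(W[...,2]>.079)&(W[...,2]<.1)
H=W[top];print('top z',np.median(H[:,2]))
cn=max(cv2.findContours(top.astype('uint8'),0,2)[0],key=cv2.contourArea)[:,0]
def at(u0,v0,h):
    o,d=wray(c,u0,v0);return (o+d*(h-o[2])/d[2])[:2]
q=np.array([at(*x,.084) for x in cn]);print('top',cv2.minAreaRect((q*1e4).astype('float32')))
br=roi&(W[...,2]>.036)&(W[...,2]<.05);Q=W[br];print('bridge z',np.median(Q[:,2]))
al=roi&(W[...,2]>.02);
ids=roi&((W[...,2]>.036))
cn2=max(cv2.findContours(br.astype('uint8'),0,2)[0],key=cv2.contourArea)[:,0]
q2=np.array([at(*x,.044) for x in cn2]);print('bridge',cv2.minAreaRect((q2*1e4).astype('float32')), q2.min(0),q2.max(0))
hs=cv2.cvtColor(c['image'],cv2.COLOR_RGB2HSV)
# socket dark hole centre at z=.091
m=roi&(c['image'].max(-1)<90)&top;ys,xs=np.nonzero(m);print('socket',xs.mean(),ys.mean(),at(xs.mean(),ys.mean(),.091),len(xs))
s=ld('top');X=cloud(s);m=(X[...,2]>.088)&(X[...,2]<.095)&(abs(X[...,0]-.553)<.03)&(abs(X[...,1]+.214)<.03);print('topcam socket',X[m].mean(0),m.sum())
for nm in('top','scene'):
    s=ld(nm);X=cloud(s);hv=cv2.cvtColor(s['image'],cv2.COLOR_RGB2HSV)
    m=(hv[...,0]<18)&(hv[...,1]>150)&(X[...,2]>.076)&(abs(X[...,0]-.553)<.035)&(abs(X[...,1]+.214)<.03);m=m.astype('uint8')
    cc=max(cv2.findContours(m,0,2)[0],key=cv2.contourArea)[:,0];q=np.array([ray(s,*x,.084)[:2] for x in cc]);print(nm,cv2.minAreaRect((q*1e4).astype('float32')))
E
```

```text
top z 0.08341589922694281
top ((5565.2509765625, -2180.7509765625), (323.56024169921875, 305.0276184082031), 22.84199333190918)
bridge z 0.043281456722582906
bridge ((5564.78076171875, -2184.836669921875), (350.6546630859375, 553.8262329101562), 22.89598846435547) [ 0.53121911 -0.24930809] [ 0.58194573 -0.1871003 ]
socket 303.6896551724138 232.70114942528735 [ 0.55609827 -0.21874866] 87
topcam socket [ 0.55449089 -0.2162025   0.09088083] 51
top ((5544.892578125, -2152.431396484375), (303.5178527832031, 304.630859375), 21.74047088623047)
scene ((5614.10400390625, -2226.626220703125), (341.4546813964844, 338.0092468261719), 22.88714599609375)
```

Request:
{"api": "step_arm", "payload": {"deltas": [[-2,0,-10,0,0,-8.1,0.3],[-2,-0.5,-10,0,0,-8.1,0.3],[-0.6,-0.6,-10,0,0,-8.1,0.3],[0,0,-10,0,0,-8.1,0.3],[0,0,-10,0,0,-8.1,0.3]]}}

```text
clock: 13.6
tcp_pos: [0.5562, -0.2144, 0.1881]
orientation: [0.008, 0.942, 0.334, 0.003]
wrist_force: [-0.6, 0.7, -0.3]
finger_gap: 0.0555
grip_force: 0.0
```

Request:
{"api": "step_arm", "payload": {"deltas": [[0,0,-10,0,0,-8.1,0.3],[0,0,-10,0,0,-8.2,0.3],[0,0,0,0,0,0,0.3],[0,0,0,0,0,0,0.3]]}}

```text
clock: 14.0
tcp_pos: [0.556, -0.2149, 0.1683]
orientation: [0.008, 0.979, 0.202, 0.002]
wrist_force: [-0.1, -0.8, 0.9]
finger_gap: 0.0554
grip_force: 0.0
```

```bash
cat >> h.py <<'E'
def rep2(p,yang):
    s=get_state();q=s['orientation'];M=R.from_quat(q[[1,2,3,0]]).as_matrix()
    y=np.array([np.cos(np.radians(yang)),np.sin(np.radians(yang)),0]);y*=np.sign(y@M[:,1]);z=np.array([0,0,-1.]);Mt=np.stack([np.cross(y,z),y,z],1)
    print('t',s['clock'],'tcp',s['tcp_pos'].round(4),'j',s['joint_pos'].round(2),'F',s['wrist_force'].round(1),s['ft_torque'].round(2),'gap',round(s['finger_gap'],4),'grip',s['grip_force'])
    print('delta',(1e3*(np.array(p)-s['tcp_pos'])).round(1),'rot',R.from_matrix(Mt@M.T).as_rotvec(degrees=True).round(2))
E
python3 - <<'E'
from h import *
rep2([.5565,-.2183,.0493],-67.1)
c=cam('wrist')
K=c['K'];v,u=np.mgrid[:480,:640];a=u-K[0,2];b=v-K[1,2];r=np.hypot(a,b)+1e-9;th=r/K[0,0];k=np.tan(th)/r
z=c['z_map'];P=np.stack([a*k*z,b*k*z,z],-1);T=c['world_from_camera'];W=P@T[:3,:3].T+T[:3,3]
roi=(abs(W[...,0]-.5565)<.03)&(abs(W[...,1]+.2183)<.03)&(W[...,2]>.079)&(W[...,2]<.1)
cn=max(cv2.findContours(roi.astype('uint8'),0,2)[0],key=cv2.contourArea)[:,0]
def at(u0,v0,h):
    o,d=wray(c,u0,v0);return (o+d*(h-o[2])/d[2])[:2]
q=np.array([at(*x,.084) for x in cn]);print('top',cv2.minAreaRect((q*1e4).astype('float32')))
E
```

```text
t 14.0 tcp [ 0.556  -0.2149  0.1683] j [-0.5   0.37 -0.03  1.16 -0.01  2.24] F [-0.1 -0.8  0.9] [-0.01 -0.   -0.04] gap 0.0554 grip 0.0
delta [   0.5   -3.4 -119. ] rot [ 0.89  0.38 -0.36]
top ((5573.02392578125, -2186.21533203125), (315.2651062011719, 299.0075378417969), 22.87932777404785)
```

Request:
{"api": "step_arm", "payload": {"deltas": [[0.5,-3.5,-10,0.89,0.38,-0.36,0.3],[0,0,-30,0,0,0,0.3],[0,0,-30,0,0,0,0.3],[0,0,0,0,0,0,0.3],[0,0,0,0,0,0,0.3]]}}

```text
clock: 14.55
tcp_pos: [0.5558, -0.2196, 0.0978]
orientation: [-0.001, 0.981, 0.196, -0.001]
wrist_force: [-0.4, 0.2, 0.4]
finger_gap: 0.0558
grip_force: 0.0
```

```bash
python3 -c "
from h import *
rep2([.5568,-.2184,.0493],-67.1)"
```

```text
t 14.55 tcp [ 0.5558 -0.2196  0.0978] j [-0.51  0.43 -0.12  1.02  0.    2.24] F [-0.4  0.2  0.4] [-0.02  0.03  0.02] gap 0.0558 grip 0.0
delta [  1.    1.2 -48.5] rot [-0.04 -0.08  0.28]
```

Request:
{"api": "step_arm", "payload": {"deltas": [[1,1.2,-16,0,0,0.3,0.3],[0,0,-16,0,0,0,0.3],[0,0,-16,0,0,0,0.3],[0,0,0,0,0,0,0.1],[0,0,0,0,0,0,-0.1]]}}

```text
clock: 15.05
tcp_pos: [0.558, -0.2189, 0.0516]
orientation: [0.001, 0.98, 0.199, 0.001]
wrist_force: [0.3, -0.1, 0.1]
finger_gap: 0.0385
grip_force: 0.0
```

Request:
{"api": "step_arm", "payload": {"deltas": [[0,0,0,0,0,0,-1],[0,0,0,0,0,0,-1],[0,0,0,0,0,0,-1],[0,0,0,0,0,0,-1]], "newtons": 30}}

```text
clock: 15.45
tcp_pos: [0.5583, -0.2188, 0.0518]
orientation: [0.001, 0.98, 0.199, 0.001]
wrist_force: [0.2, 1.5, 6.6]
finger_gap: 0.0298
grip_force: 37.0
```

```bash
python3 -c "
from h import *
rep2([.5568,-.2184,.0493],-67.1)"
```

```text
t 15.45 tcp [ 0.5583 -0.2188  0.0518] j [-0.51  0.47 -0.18  0.92 -0.    2.23] F [0.2 1.5 6.6] [0.08 0.02 0.01] gap 0.0298 grip 36.98661267757416
delta [-1.5  0.4 -2.5] rot [ 0.09  0.16 -0.02]
```

Request:
{"api": "step_arm", "payload": {"deltas": [[0,0,15,0,0,0,-1],[0,0,35,0,0,0,-1],[0,0,40,0,0,0,-1],[0,0,40,0,0,0,-1],[0,0,40,0,0,0,-1]]}}

```text
clock: 15.95
tcp_pos: [0.5567, -0.2181, 0.2214]
orientation: [-0.0, 0.98, 0.199, -0.0]
wrist_force: [-0.1, -1.2, -2.6]
finger_gap: 0.0298
grip_force: 35.9
```

Request:
{"api": "step_arm", "payload": {"deltas": [[0,38,0,0,0,5.68,-1],[0,38,0,0,0,5.68,-1],[0,38,0,0,0,5.68,-1],[0,38,0,0,0,5.68,-1],[0,38,0,0,0,5.68,-1]]}}

```text
clock: 16.45
tcp_pos: [0.5567, -0.0269, 0.22]
orientation: [0.0, 0.901, 0.435, -0.0]
wrist_force: [0.6, 0.8, -2.8]
finger_gap: 0.0293
grip_force: 35.9
```

Request:
{"api": "step_arm", "payload": {"deltas": [[-2,38,0,0,0,5.68,-1],[-2,38,0,0,0,5.68,-1],[-2,38,0,0,0,5.68,-1],[-2,38,0,0,0,5.68,-1],[0,38,0,0,0,5.68,-1]]}}

```text
clock: 16.95
tcp_pos: [0.5484, 0.1631, 0.22]
orientation: [0.0, 0.766, 0.642, -0.0]
wrist_force: [0.7, 0.4, -2.5]
finger_gap: 0.0299
grip_force: 36.0
```

Request:
{"api": "step_arm", "payload": {"deltas": [[0,6,0,0,0,0,-1],[0,0,0,0,0,0,-1],[0,0,0,0,0,0,-1]]}}

```text
clock: 17.25
tcp_pos: [0.549, 0.167, 0.2198]
orientation: [0.0, 0.768, 0.64, -0.0]
wrist_force: [0.4, 0.3, -2.6]
finger_gap: 0.0299
grip_force: 36.0
```

```bash
python3 - <<'E'
from h import *
rep2([.5503,.1674,.1378],-10.3)
c=cam('scene');save('s5',c['image'][80:280,280:480].repeat(3,0).repeat(3,1)[:600,:600])
t=cam('top');save('t5',t['image'])
E
```

```text
t 17.25 tcp [0.549  0.167  0.2198] j [ 0.16  0.31  0.02  1.28 -0.    1.91] F [ 0.4  0.3 -2.6] [-0.03 -0.    0.01] gap 0.0299 grip 35.9600043296814
delta [  1.3   0.4 -82. ] rot [ 0.04 -0.02  0.05]
```

View pics/s5.png

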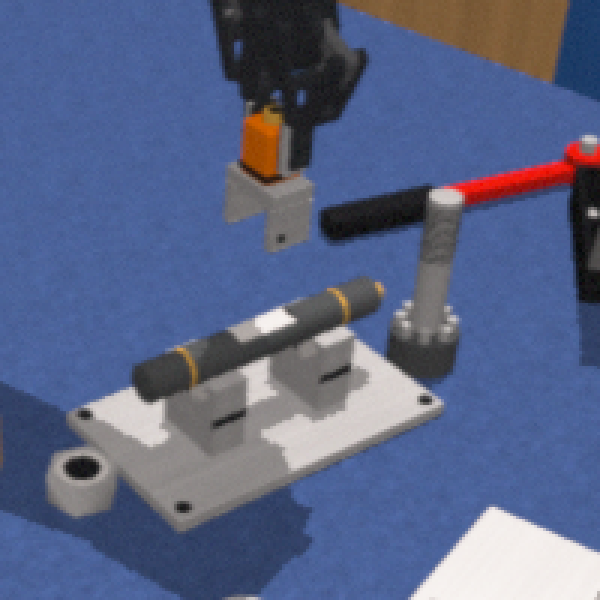

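Request:
{"api": "step_arm", "payload": {"deltas": [[1.3,0.4,-20,0,0,0,-1],[0,0,-20,0,0,0,-1],[0,0,-15,0,0,0,-1],[0,0,0,0,0,0,-1],[0,0,0,0,0,0,-1]]}}

```text
clock: 17.85
tcp_pos: [0.5505, 0.1671, 0.1652]
orientation: [0.0, 0.768, 0.64, -0.0]
wrist_force: [0.2, 0.7, -2.0]
finger_gap: 0.0294
grip_force: 35.8
```

```bash
python3 -c "
from h import *
rep2([.5503,.1674,.1078],-10.3)"
```

```text
t 17.85 tcp [0.5505 0.1671 0.1652] j [ 0.16  0.34 -0.08  1.15 -0.    1.91] F [ 0.2  0.7 -2. ] [ 0.01 -0.06  0.04] gap 0.0294 grip 35.8036744594574
delta [ -0.2   0.3 -57.4] rot [ 0.01 -0.01  0.09]
```

Request:
{"api": "step_arm", "payload": {"deltas": [[-0.1,0.3,-15,0,0,0,-1],[0,0,-15,0,0,0,-1],[0,0,-12,0,0,0,-1],[0,0,-8,0,0,0,-1],[0,0,0,0,0,0,-1]]}}

```text
clock: 18.35
tcp_pos: [0.5498, 0.1681, 0.1142]
orientation: [-0.0, 0.768, 0.641, -0.001]
wrist_force: [-0.7, -1.3, -2.8]
finger_gap: 0.0298
grip_force: 35.9
```

Request:
{"api": "step_arm", "payload": {"deltas": [[0,0,-2,0,0,0,-1],[0,0,-2,0,0,0,-1],[0,0,-1,0,0,0,-1],[0,0,0,0,0,0,-1]]}}

```text
clock: 18.75
tcp_pos: [0.5504, 0.1684, 0.1101]
orientation: [0.0, 0.768, 0.641, 0.0]
wrist_force: [-0.5, 0.1, -2.5]
finger_gap: 0.0295
grip_force: 35.9
```

```bash
python3 -c "
from h import *
rep2([.5503,.1674,.1078],-10.3)"
```

```text
t 18.75 tcp [0.5504 0.1684 0.1101] j [ 0.16  0.38 -0.17  1.03 -0.    1.91] F [-0.5  0.1 -2.5] [ 0.02 -0.    0.01] gap 0.0295 grip 35.872820019721985
delta [-0.1 -1.  -2.3] rot [ 0.    0.03 -0.01]
```

Request:
{"api": "step_arm", "payload": {"deltas": [[0,0,-1,0,0,0,-1],[0,0,-0.7,0,0,0,-1],[0,0,-0.5,0,0,0,-1],[0,0,0,0,0,0,-1],[0,0,0,0,0,0,-1]]}}

```text
clock: 19.25
tcp_pos: [0.5504, 0.1684, 0.1078]
orientation: [0.0, 0.768, 0.641, 0.0]
wrist_force: [-0.2, 0.5, -1.5]
finger_gap: 0.0296
grip_force: 36.1
```

Request:
{"api": "step_arm", "payload": {"deltas": [[0,0,-0.5,0,0,0,-1],[0,0,0,0,0,0,-1],[0,0,0,0,0,0,-1]]}}

```text
clock: 19.55
tcp_pos: [0.5504, 0.1684, 0.1078]
orientation: [0.0, 0.768, 0.641, 0.0]
wrist_force: [-2.1, -1.1, 5.6]
finger_gap: 0.0294
grip_force: 36.7
```

Request:
{"api": "step_arm", "payload": {"deltas": [[0,0,-0.3,0,0,0,-1],[0,0,0,0,0,0,-1],[0,0,0,0,0,0,-0.2],[0,0,0,0,0,0,0],[0,0,0,0,0,0,0.2]]}}

```text
clock: 20.05
tcp_pos: [0.5505, 0.1684, 0.1067]
orientation: [0.0, 0.768, 0.641, 0.0]
wrist_force: [-0.3, 0.3, 0.4]
finger_gap: 0.0511
grip_force: 0.0
```

Request:
{"api": "step_arm", "payload": {"deltas": [[0,0,0,0,0,0,0.4],[0,0,0,0,0,0,0.4],[0,0,8,0,0,0,0.4],[0,0,20,0,0,0,0.4],[0,0,35,0,0,0,0.4]]}}

```text
clock: 20.55
tcp_pos: [0.5487, 0.1681, 0.1688]
orientation: [-0.001, 0.768, 0.641, -0.002]
wrist_force: [1.1, -0.4, 0.4]
finger_gap: 0.06
grip_force: 0.0
```

Request:
{"api": "step_arm", "payload": {"deltas": [[0,0,40,0,0,0,0.4],[0,-20,40,0,0,0,0.4],[-10,-45,0,0,0,0,0.4],[-10,-45,0,0,0,0,0.4],[0,0,0,0,0,0,0.4]]}}

```text
clock: 21.05
tcp_pos: [0.5297, 0.0542, 0.2513]
orientation: [0.001, 0.769, 0.639, 0.0]
wrist_force: [0.4, 0.0, -0.1]
finger_gap: 0.0597
grip_force: 0.0
```

```bash
python3 - <<'E'
from h import *
c=cam('wrist')
K=c['K'];v,u=np.mgrid[:480,:640];a=u-K[0,2];b=v-K[1,2];r=np.hypot(a,b)+1e-9;th=r/K[0,0];k=np.tan(th)/r
z=c['z_map'];P=np.stack([a*k*z,b*k*z,z],-1);T=c['world_from_camera'];W=P@T[:3,:3].T+T[:3,3]
A=np.array([.5503,.1674,.077]);q=W-A;n=q@N2;t=q@D2;h=W[...,2]
m=(z>0)&(abs(t)<.04)&(abs(n)<.04)&(h>.134)&(h<.1435)
X=np.c_[n[m],t[m],np.ones(m.sum())];print('housing top z',np.median(h[m]),'slope',np.degrees(np.linalg.lstsq(X,h[m],rcond=None)[0][:2]),'n,t mid',1e3*(np.percentile(n[m],[1,99])),1e3*np.percentile(t[m],[1,99]))
m=(z>0)&(abs(t)<.016)&(abs(n)<.028)&(h>.09)&(h<.11);print('bridge z',np.median(h[m]),m.sum())
s=cam('scene');a=s['image'][80:280,280:480].repeat(2,0).repeat(2,1);b=c['image'][0:400,120:520];save('fin',np.hstack([a,b]))
rep()
E
```

```text
housing top z 0.13919738794496617 slope [-0.62377141  0.77733065] n,t mid [-13.67136589  16.03465365] [-17.40129153  13.46824339]
bridge z 0.0994862943217327 978
t 21.15 tcp [0.5304 0.0574 0.2508] j [-0.04  0.23 -0.02  1.32  0.    1.71] F [-0.   0.2 -0.6] gap 0.05975223096951658 grip 0.0
tilt -0.08 zt.d 0.0005 y.d -0.0024
```

View pics/fin.png

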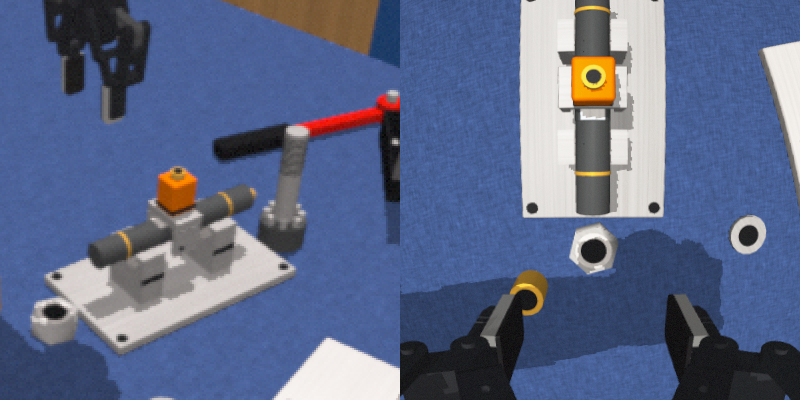

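```bash
python3 -c "
from workcell import *
print(hand_in())"
```

```text
the job is handed in; nothing more can be done
None
```

The pin lies in its V-blocks with its flat facing up, to within about 1° before the saddle went on. The saddle rests on the flat, level to within 1° and about 2 mm off the middle. Both are let go, the bystanders in view stand where they were, and I handed the job in at about 21 s; no verdict came back.

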